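# Change over the slide trays

### The arm

A 7-joint arm with a two-finger parallel gripper is mounted at the origin on the work surface; the furniture and walls round the work are solid. World frame = base frame: x ahead of the robot, y to its left, z up, the work surface at z = 0. Lengths are in mm, angles in rad, forces in N, time in s.
With the tool pointing down it reaches from about 350 to 900 mm from the base axis. Payload 8.1 kg.
Tool frame: the origin (TCP) lies on the centre line of the jaws, within the pads' length; the fingertips stand 8 mm ahead of it and the grasp point (between the pads) lies 11 mm behind it; y points along the fingers, z is the direction in which the jaws open and shut, and the axes are right-handed (so a half turn about y gives the same grasp; the last joint's range is limited). The gripper opens to 85 mm and grips with 20 to 120 N. Pads are 22 mm wide; open, the fingers measure 114 mm over their backs; the gripper's body (76 mm by 85 mm) begins 54 mm behind the grasp point. The pads swing forward as they close: fully open they stand 13 mm farther back than shut.
Start: joints at [-1.428, 0.434, 0.025, 1.573, -0.012, 1.134, -0.075], TCP at [152.109, 606.221, 239.323] pointing down, gripper open.
Joint ranges: [-2.62, 2.62], [-0.44, 2.09], [-1.27, 1.32], [0.08, 2.57], [-1.32, 4.46], [0.12, 2], [-2.74, 2.74]. Speed limits (rad/s): [2.22, 2.22, 3.01, 3.01, 3.14, 3.14, 3.14].

### API

Orientations are given as a unit quaternion [x, y, z, w].
In Python, from cell import observe, optics, job gives the robot as it stands.
- The arm moves only by the shell command python3 -m jog 'ROWS' [FORCE]. ROWS is JSON, a list of rows, each an object with "fingers": the opening, from 0 (shut) to 1 (fully open); "delta_pos": the shift along the tool's x, y, z in m, a list of three; "yaw": the turn about the tool's y in degrees. A call has exactly 10 rows; each row is the pose to reach, as a shift and turn from the pose commanded when the call began, along the tool's axes at that moment; what a row does not reach only later rows make up. A row lasts 1/8 s, in which the tool goes at most 62.5 mm and 10.7 degrees, less where a joint would pass 70% of its speed; a pose out of reach is approached as far as the arm can. A call with a gripper value outside its range is refused whole. The fingers move at their own pace and stop on an object; FORCE is the grip in N (left out, the last holds). Time passes only in rows, so rows that repeat a pose let the fingers close, or fill a call up. It gives the time, the measured TCP pose, the force and the opening at its end, in the units of the state.
- observe(): the state, without advancing time (a new reading comes with each control period).
- optics.grab_frame(name): name is "scene" or "top" or "wrist"; returns the picture (420x560x3 uint8, red, green, blue); there is no depth.
- optics.calibration(name): a dict with "mtx" (3x3 intrinsics, pixels), "k1" (the pictures are not rectified: a ray, as slopes to the right and down, at radius r is drawn at 1 + k1 r^2 times it, then the intrinsics apply), "R" (3x3) and "t" (3): a world point X has camera coordinates R X + t. Camera axes: x right, y down, z forward; pixel columns grow to the right and rows downward; lengths in mm; the calibration is good to about 2 mm. A picture is of the moment at which its call begins: read the wrist's pose just before it. calibration takes no time and is no camera call; for the wrist camera it gives the pose at the moment of the call.
- job.job_done(): hands the job in, once; it reports no verdict.
The state is a dict: "t": time; "joints": joint angles; "joint_vel": joint speeds; "joint_efforts": joint torques, N m; "tool_pos": TCP position; "tool_rot": TCP orientation; "ft_force": force on the tool from outside, world axes, zero at the start; "ft_torque": the same for the moment, N m; "grip_width": finger opening in mm.
Only numpy, scipy, OpenCV 4.12 (cv2) and the standard library are available. Lean on these libraries where they do the work, as an engineer would, in place of code of your own. Each camera call takes 0.05 s, during which the arm holds its last target. There are 200 camera calls.

### The job

Three slide trays stand side by side on the bench and the empty one has been left part way out. Push the empty tray fully home, then hook a fingertip behind the front lip of the tray that holds the black gearhead and draw that tray all the way out to its stop. Never have two trays out at once, leave the third tray shut, pinch or lift nothing, do not touch the parts in the trays, and leave everything else on the bench where it is.

Things in the scene. Friction and masses are not known exactly. Their poses are not given: they have to be found in the camera images.
- slide_empty: fixed dark steel rail bed of the empty tray (part way out at the start), 190 mm long, 120 wide, side rails 34 high; origin on the table under its centre. Its -x axis is the way the tray draws out (towards the robot, turned by up to 0.12 rad). The three beds stand side by side about 220 mm apart, in any order
- tray_empty (a joint): how far out the empty tray (part way out at the start) is, m: 0 = fully home at its end stop, 0.100 = fully out at its stop; slides along its bed's x with about 2.5 N friction and stays where left. Open aluminium box 100 mm wide, floor top 12 mm and side walls 40 mm above the table; behind the lip an empty finger well, then a cross wall (top at 34 mm), then the parts compartment, 102 mm long
- lip_empty (a point): upright front lip of the empty tray (part way out at the start), 10 mm thick, 100 wide, moves with the tray. Origin: middle of its top inner edge, 56 mm above the table, 44 above the tray floor; axes as the bed's. The finger well reaches from here 55 mm along +x and 46 mm to either side in y. Fully home, the origin is at x = -85 mm in the bed's frame
- face_empty (a point): grey face plate outside the lip of the empty tray (part way out at the start), 114 mm wide, 4 thick, 6 to 56 mm above the table, with a blank card holder; origin at the centre of its outer face, 31 mm above the table; its -x axis points out of it. Pushed along +x here, the tray goes home
- slide_gear: fixed dark steel rail bed of the tray that holds the black gearhead, 190 mm long, 120 wide, side rails 34 high; origin on the table under its centre. Its -x axis is the way the tray draws out (towards the robot, turned by up to 0.12 rad). The three beds stand side by side about 220 mm apart, in any order
- tray_gear (a joint): how far out the tray that holds the black gearhead is, m: 0 = fully home at its end stop, 0.100 = fully out at its stop; slides along its bed's x with about 2.5 N friction and stays where left. Open aluminium box 100 mm wide, floor top 12 mm and side walls 40 mm above the table; behind the lip an empty finger well, then a cross wall (top at 34 mm), then the parts compartment, 102 mm long
- lip_gear (a point): upright front lip of the tray that holds the black gearhead, 10 mm thick, 100 wide, moves with the tray. Origin: middle of its top inner edge, 56 mm above the table, 44 above the tray floor; axes as the bed's. The finger well reaches from here 55 mm along +x and 46 mm to either side in y. Fully home, the origin is at x = -85 mm in the bed's frame
- face_gear (a point): grey face plate outside the lip of the tray that holds the black gearhead, 114 mm wide, 4 thick, 6 to 56 mm above the table, with a blank card holder; origin at the centre of its outer face, 31 mm above the table; its -x axis points out of it. Pushed along +x here, the tray goes home
- slide_tin: fixed dark steel rail bed of the tray that holds the white grease tin, 190 mm long, 120 wide, side rails 34 high; origin on the table under its centre. Its -x axis is the way the tray draws out (towards the robot, turned by up to 0.12 rad). The three beds stand side by side about 220 mm apart, in any order
- tray_tin (a joint): how far out the tray that holds the white grease tin is, m: 0 = fully home at its end stop, 0.100 = fully out at its stop; slides along its bed's x with about 2.5 N friction and stays where left. Open aluminium box 100 mm wide, floor top 12 mm and side walls 40 mm above the table; behind the lip an empty finger well, then a cross wall (top at 34 mm), then the parts compartment, 102 mm long
- lip_tin (a point): upright front lip of the tray that holds the white grease tin, 10 mm thick, 100 wide, moves with the tray. Origin: middle of its top inner edge, 56 mm above the table, 44 above the tray floor; axes as the bed's. The finger well reaches from here 55 mm along +x and 46 mm to either side in y. Fully home, the origin is at x = -85 mm in the bed's frame
- face_tin (a point): grey face plate outside the lip of the tray that holds the white grease tin, 114 mm wide, 4 thick, 6 to 56 mm above the table, with a blank card holder; origin at the centre of its outer face, 31 mm above the table; its -x axis points out of it. Pushed along +x here, the tray goes home
- gearhead: black gearhead, 80 x 61 x 60 mm, with a yellow shaft stub that points to the tray's front, loose in the parts compartment of one tray; origin at the centre of its underside
- grease_tin: white round grease tin, 67 mm across, 36 high, loose in another tray's parts compartment; origin at the centre of its underside
- marker: bystander: marker pen, 18 mm thick, 127 long, lying between two slides; origin at the centre of its underside
- shaft: bystander: turned steel shaft, 15 mm thick, 120 long, lying between two slides; origin at the centre of its underside
- spare_gearhead: bystander: spare gearhead, like the one in the tray but standing on the table at the left, 80 x 61 x 60 mm; origin at the centre of its underside
- deburr_tool: bystander: deburring tool with orange end, 25 x 126 x 26 mm, lying on the table at the left; origin at the centre of its underside
- note_pad: bystander: yellow note pad, 77 x 76 x 10 mm, flat on the table at the right; origin at the centre of its underside
Not all that is in view belongs to the job. What is shaped like the slide_empty but blue or brown is not meant.

How it is judged:
By the outcome, as a careful person would: the job done as asked, in the order asked, and still so for the second after the job is handed in, with the robot touching nothing.
It also fails if it takes over 48 s, if anything falls off the work surface, if the arm or the gripper's body presses on something with over 40 N, if the wrist force passes 120 N, or if a joint passes its speed limit or range.

## Working session

There is one attempt and no reset: what is moved stays moved. The work goes in short steps, Python scripts to look and compute and a shell command to move; the robot and the scene stay as the last step left them, time stands still between calls to the robot, and variables do not carry over. Pictures are saved under pics/ and viewed, about 8 in all and at most 12, crops included, and the job is handed in when it is done.

```bash
mkdir -p pics
cat > h.py <<'E'
import numpy as np, cv2
from cell import observe, optics, job
def snap(name,fn):
    im=optics.grab_frame(name); cv2.imwrite('pics/'+fn,cv2.cvtColor(im,cv2.COLOR_RGB2BGR)); return im
def ray(name,uv,z,c=None):
    c=c or optics.calibration(name); K=np.array(c['mtx']);R=np.array(c['R']);t=np.array(c['t']).ravel()
    d=np.linalg.solve(K,[uv[0],uv[1],1])[:2]; s=d.copy()
    for _ in range(30): s=d/(1+c['k1']*(s@s))
    w=R.T@np.array([*s,1]); o=-R.T@t
    return o+w*(z-o[2])/w[2]
def proj(name,X,c=None):
    c=c or optics.calibration(name); p=np.array(c['R'])@np.array(X,float)+np.array(c['t']).ravel()
    s=p[:2]/p[2]; s=s*(1+c['k1']*(s@s)); return (np.array(c['mtx'])@[*s,1])[:2]
E
python3 - <<'E'
from h import *
from scipy.spatial.transform import Rotation as Ro
s=observe(); print(s['tool_pos'],Ro.from_quat(s['tool_rot']).as_matrix().round(3),s['t'])
a=snap('top','t0.png'); b=snap('scene','s0.png')
for n in ('top','scene'):
    c=optics.calibration(n); print(n,(-np.array(c['R']).T@np.array(c['t']).ravel()).round())
E
```

```text
[152.02428047 605.71744593 238.52845186] [[ 0.97  -0.     0.243]
 [-0.243 -0.002  0.97 ]
 [ 0.    -1.    -0.002]] 0.0
top [ 176.   56. 1327.]
scene [ -90. -385.  918.]
```

View pics/t0.png

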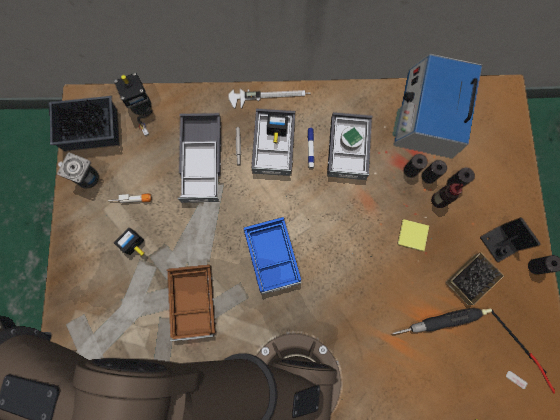

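View pics/s0.png

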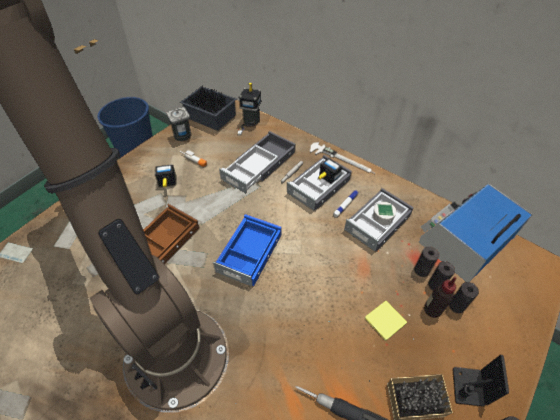

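The empty tray is at the left (about 200,158 in top) and drawn out. The gear tray is in the middle (273,142) and the tin tray at the right (350,147). The blue (272,257) and brown (192,302) beds are decoys. Next is an enlarged crop of the three trays.

Run:
```python
from h import *
im=cv2.imread('pics/t0.png')[105:210,165:305]
cv2.imwrite('pics/t0c.png',cv2.resize(im,None,fx=5.7,fy=5.7,interpolation=cv2.INTER_CUBIC))
```

```text
(no output)
```

View pics/t0c.png

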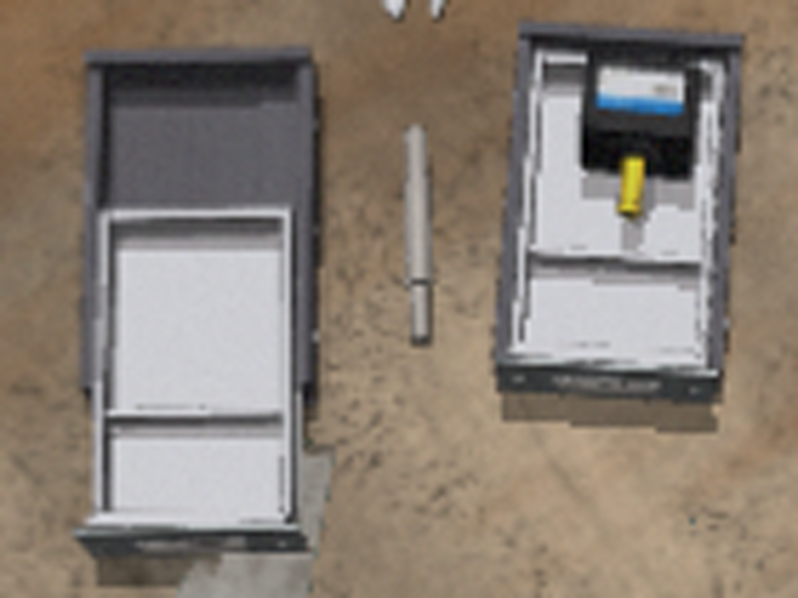

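Run:
```python
from h import *
f=lambda u,v,z: ray('top',(u/5.7+165-.4,v/5.7+105-.4),z)
for n,P in {'E':[(87,57,34),(312,55,34),(85,390,34),(312,395,34),(78,533,56),(308,530,56)],
 'G':[(520,30,34),(742,38,34),(500,362,34),(720,372,34),(497,372,56),(720,380,56)]}.items():
    Q=[f(*p) for p in P]
    for q in Q: print(n,q.round(1))
    a=(Q[0]+Q[1])/2-(Q[2]+Q[3])/2; print(' yaw',np.arctan2(a[1],a[0]),'len',np.hypot(*a[:2]),'ctr',(sum(Q[:4])/4)[:2],'face mid',(Q[4]+Q[5])[:2]/2)
```

```text
E [770.5 323.3  34. ]
E [769.4 203.7  34. ]
E [585.3 320.5  34. ]
E [580.1 203.3  34. ]
E [503.4 317.8  56. ]
E [502.4 202.5  56. ]
 yaw 0.008599807043264197 len 187.22635353185836 ctr [676.35476801 262.67879247] face mid [502.9154897  260.16162731]
G [781.4  92.6  34. ]
G [774.1 -26.   34. ]
G [595.9 105.7  34. ]
G [587.9  -8.4  34. ]
G [583.5 106.5  56. ]
G [576.6  -7.2  56. ]
 yaw -0.08250211803648023 len 186.5130006455952 ctr [684.83171473  40.9943583 ] face mid [580.03498347  49.669494  ]
```

E is at bed centre (676,262) with yaw about 0 and roughly 74 mm out. G is at (685,41) with yaw about -0.07. Going above the spot in front of E's face with the fingers shut.

```bash
python3 -m jog '[{"fingers":0,"delta_pos":[0.048,0.011,-0.0325],"yaw":-2},{"fingers":0,"delta_pos":[0.096,0.022,-0.065],"yaw":-4},{"fingers":0,"delta_pos":[0.144,0.033,-0.0975],"yaw":-6},{"fingers":0,"delta_pos":[0.192,0.044,-0.13],"yaw":-8},{"fingers":0,"delta_pos":[0.24,0.055,-0.1625],"yaw":-10},{"fingers":0,"delta_pos":[0.288,0.066,-0.195],"yaw":-12},{"fingers":0,"delta_pos":[0.336,0.077,-0.2275],"yaw":-14},{"fingers":0,"delta_pos":[0.383,0.088,-0.26],"yaw":-14},{"fingers":0,"delta_pos":[0.383,0.088,-0.26],"yaw":-14},{"fingers":0,"delta_pos":[0.383,0.088,-0.26],"yaw":-14}]' 20
python3 - <<'E'
from h import *
s=observe(); print(s['tool_pos'],s['t'])
snap('wrist','w1.png'); c=optics.calibration('wrist'); import json; json.dump({k:np.array(v).tolist() for k,v in c.items()},open('c1.json','w'))
E
```

```text
t: 1.35
tool_pos: [459.9, 261.0, 151.1]
tool_rot: [-0.707, 0.001, -0.0, 0.707]
ft_force: [-0.7, 0.8, -0.5]
grip_width: -0.5
[459.86269164 261.04752649 151.07963558] 1.35
```

View pics/w1.png

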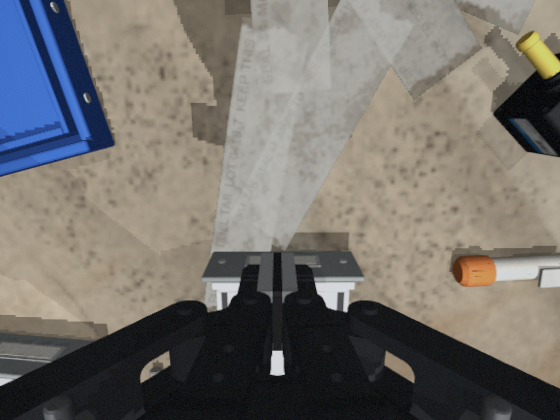

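The wrist view shows E's face plate at (204–362, 252–280), with the finger about centred on it.

Run:
```python
from h import *
import json
c={k:np.array(v) for k,v in json.load(open('c1.json')).items()}
print((-c['R'].T@c['t'].ravel()).round())
for uv,z in [((204,279),56),((363,279),56),((212,252),6),((354,252),6)]: print(uv,z,ray('wrist',uv,z,c).round(1))
print(proj('wrist',[459.9,261,143],c))
```

```text
[393. 262. 286.]
(204, 279) 56 [505.8 211.4  56. ]
(363, 279) 56 [505.8 321.4  56. ]
(212, 252) 6 [505.9 208.3   6. ]
(354, 252) 6 [505.9 325.4   6. ]
[274.86484996 271.96113621]
```

```bash
python3 -m jog '[{"fingers":0,"delta_pos":[0,0.05,0.003],"yaw":0},{"fingers":0,"delta_pos":[0,0.1,0.003],"yaw":0},{"fingers":0,"delta_pos":[0,0.121,0.003],"yaw":0},{"fingers":0,"delta_pos":[0.02,0.121,0.003],"yaw":0},{"fingers":0,"delta_pos":[0.03,0.121,0.003],"yaw":0},{"fingers":0,"delta_pos":[0.04,0.121,0.003],"yaw":0},{"fingers":0,"delta_pos":[0.05,0.121,0.003],"yaw":0},{"fingers":0,"delta_pos":[0.06,0.121,0.003],"yaw":0},{"fingers":0,"delta_pos":[0.07,0.121,0.003],"yaw":0},{"fingers":0,"delta_pos":[0.08,0.121,0.003],"yaw":0}]'
python3 -m jog '[{"fingers":0,"delta_pos":[0.005,0,0],"yaw":0},{"fingers":0,"delta_pos":[0.01,0,0],"yaw":0},{"fingers":0,"delta_pos":[0.013,0,0],"yaw":0},{"fingers":0,"delta_pos":[0.016,0,0],"yaw":0},{"fingers":0,"delta_pos":[0.018,0,0],"yaw":0},{"fingers":0,"delta_pos":[0.018,0,0],"yaw":0},{"fingers":0,"delta_pos":[0.018,0,0],"yaw":0},{"fingers":0,"delta_pos":[0.018,0,0],"yaw":0},{"fingers":0,"delta_pos":[0.018,0,0],"yaw":0},{"fingers":0,"delta_pos":[0.018,0,0],"yaw":0}]'
```

```text
t: 2.65
tool_pos: [541.0, 263.8, 30.4]
tool_rot: [-0.707, 0.001, -0.001, 0.707]
ft_force: [-2.4, 2.1, 0.6]
grip_width: 0.2
t: 3.9
tool_pos: [558.4, 263.7, 30.3]
tool_rot: [-0.707, 0.0, -0.001, 0.707]
ft_force: [-0.6, -0.5, -0.6]
grip_width: -0.1
```

```bash
python3 -m jog '[{"fingers":0,"delta_pos":[0.001,0,0],"yaw":0},{"fingers":0,"delta_pos":[0.002,0,0],"yaw":0},{"fingers":0,"delta_pos":[0.003,0,0],"yaw":0},{"fingers":0,"delta_pos":[0.004,0,0],"yaw":0},{"fingers":0,"delta_pos":[0.005,0,0],"yaw":0},{"fingers":0,"delta_pos":[0.006,0,0],"yaw":0},{"fingers":0,"delta_pos":[0.006,0,0],"yaw":0},{"fingers":0,"delta_pos":[0.006,0,0],"yaw":0},{"fingers":0,"delta_pos":[0.006,0,0],"yaw":0},{"fingers":0,"delta_pos":[0.006,0,0],"yaw":0}]'
```

```text
t: 5.15
tool_pos: [564.5, 263.7, 30.3]
tool_rot: [-0.707, 0.0, -0.001, 0.707]
ft_force: [-0.9, 1.3, -0.2]
grip_width: 0.4
```

```bash
python3 -m jog '[{"fingers":0,"delta_pos":[0.0005,0,0],"yaw":0},{"fingers":0,"delta_pos":[0.001,0,0],"yaw":0},{"fingers":0,"delta_pos":[0.0015,0,0],"yaw":0},{"fingers":0,"delta_pos":[0.002,0,0],"yaw":0},{"fingers":0,"delta_pos":[0.0025,0,0],"yaw":0},{"fingers":0,"delta_pos":[0.003,0,0],"yaw":0},{"fingers":0,"delta_pos":[0.0035,0,0],"yaw":0},{"fingers":0,"delta_pos":[0.004,0,0],"yaw":0},{"fingers":0,"delta_pos":[0.0045,0,0],"yaw":0},{"fingers":0,"delta_pos":[0.005,0,0],"yaw":0}]'
```

```text
t: 6.4
tool_pos: [568.4, 263.6, 30.3]
tool_rot: [0.707, -0.001, -0.0, -0.707]
ft_force: [-6.7, -0.6, 5.3]
grip_width: 0.3
```

Force is rising at x≈568, consistent with the stop (expected about 566). One more firm nudge to confirm.

```bash
python3 -m jog '[{"fingers":0,"delta_pos":[0.0005,0,0],"yaw":0},{"fingers":0,"delta_pos":[0.001,0,0],"yaw":0},{"fingers":0,"delta_pos":[0.0015,0,0],"yaw":0},{"fingers":0,"delta_pos":[0.002,0,0],"yaw":0},{"fingers":0,"delta_pos":[0.002,0,0],"yaw":0},{"fingers":0,"delta_pos":[0.002,0,0],"yaw":0},{"fingers":0,"delta_pos":[0.002,0,0],"yaw":0},{"fingers":0,"delta_pos":[0.002,0,0],"yaw":0},{"fingers":0,"delta_pos":[0.002,0,0],"yaw":0},{"fingers":0,"delta_pos":[0.002,0,0],"yaw":0}]'
```

```text
t: 7.65
tool_pos: [568.4, 263.7, 30.2]
tool_rot: [0.707, -0.002, -0.002, -0.707]
ft_force: [-13.4, -1.2, 9.5]
grip_width: -0.4
```

Firmly at the stop: TCP unchanged while the force doubled. Back off, rise and go over to the gear tray.

```bash
python3 -m jog '[{"fingers":0,"delta_pos":[-0.02,0,0],"yaw":0},{"fingers":0,"delta_pos":[-0.04,0,0],"yaw":0},{"fingers":0,"delta_pos":[-0.04,-0.06,0],"yaw":0},{"fingers":0,"delta_pos":[-0.04,-0.12,0],"yaw":0},{"fingers":0,"delta_pos":[-0.04,-0.12,-0.054],"yaw":1},{"fingers":0,"delta_pos":[-0.04,-0.12,-0.108],"yaw":2},{"fingers":0,"delta_pos":[-0.04,-0.12,-0.162],"yaw":3},{"fingers":0,"delta_pos":[-0.04,-0.12,-0.216],"yaw":4},{"fingers":0,"delta_pos":[-0.04,-0.12,-0.216],"yaw":4},{"fingers":0,"delta_pos":[-0.04,-0.12,-0.216],"yaw":4}]'
python3 - <<'E'
from h import *
snap('wrist','w2.png'); c=optics.calibration('wrist'); import json; json.dump({k:np.array(v).tolist() for k,v in c.items()},open('c2.json','w'))
im=snap('top','t2.png')
E
```

```text
t: 8.9
tool_pos: [531.6, 47.9, 150.5]
tool_rot: [-0.706, 0.025, -0.026, 0.707]
ft_force: [-0.8, 0.1, 0.2]
grip_width: 0.2
```

View pics/w2.png

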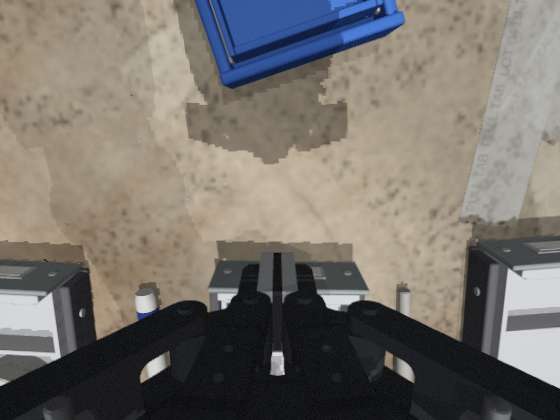

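Gear tray's face is at (209–368, 262–290), square to the tool. E's face plate shows at the right from (470,240) and the tin tray at the left.

Run:
```python
from h import *
import json
c={k:np.array(v) for k,v in json.load(open('c2.json')).items()}
P=[ray('wrist',uv,z,c) for uv,z in [((209,290),56),((368,290),56),((216,262),6),((358,262),6),((480,267),56),((560,263),56)]]
for p in P: print(p.round(1))
d=P[1]-P[0]; yaw=np.arctan2(-d[0],d[1]); m=(P[0]+P[1])/2; u=np.array([np.cos(yaw),np.sin(yaw)])
print('yaw',yaw,'face',m,'lip',m[:2]+14*u,'hook',m[:2]+36*u)
from scipy.spatial.transform import Rotation as Ro
s=observe(); R=Ro.from_quat(s['tool_rot']).as_matrix(); print(s['tool_pos'],R.T@(np.array([*(m[:2]+36*u),40])-s['tool_pos']))
im=cv2.imread('pics/t2.png')[105:210,165:375]; cv2.imwrite('pics/t2c.png',cv2.resize(im,None,fx=3.8,fy=3.8,interpolation=cv2.INTER_CUBIC))
```

```text
[582.5  -2.2  56. ]
[590.3 108.3  56. ]
[583.   -5.4   6. ]
[591.3 112.    6. ]
[578.5 185.5  56. ]
[579.7 241.4  56. ]
yaw -0.07039825160648508 face [586.40574498  53.04807552  56.        ] lip [600.37106791  52.06331387] hook [622.31657537  50.51583127]
[531.3304727   49.16025653 150.37247512] [ 90.60835794 110.43100095   7.58361552]
```

View pics/t2c.png

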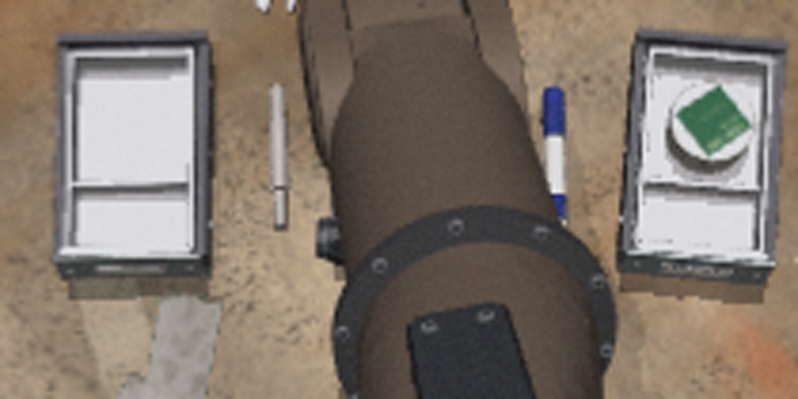

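Tray E looks fully home. Move over the well and go down, tip to about 24 mm.

```bash
python3 -m jog '[{"fingers":0,"delta_pos":[0.046,0,0.002],"yaw":0},{"fingers":0,"delta_pos":[0.092,0,0.004],"yaw":0},{"fingers":0,"delta_pos":[0.092,0,0.004],"yaw":0},{"fingers":0,"delta_pos":[0.092,0.03,0.004],"yaw":0},{"fingers":0,"delta_pos":[0.092,0.055,0.004],"yaw":0},{"fingers":0,"delta_pos":[0.092,0.07,0.004],"yaw":0},{"fingers":0,"delta_pos":[0.092,0.085,0.004],"yaw":0},{"fingers":0,"delta_pos":[0.092,0.1,0.004],"yaw":0},{"fingers":0,"delta_pos":[0.092,0.11,0.004],"yaw":0},{"fingers":0,"delta_pos":[0.092,0.118,0.004],"yaw":0}]'
python3 - <<'E'
from h import *
snap('scene','s3.png'); im=cv2.imread('pics/s3.png')[120:260,200:420]; cv2.imwrite('pics/s3c.png',cv2.resize(im,None,fx=3.5,fy=3.5,interpolation=cv2.INTER_CUBIC))
E
```

```text
t: 10.25
tool_pos: [623.1, 45.1, 31.8]
tool_rot: [-0.707, 0.025, -0.025, 0.707]
ft_force: [-0.1, -0.6, 0.4]
grip_width: 0.1
```

View pics/s3c.png

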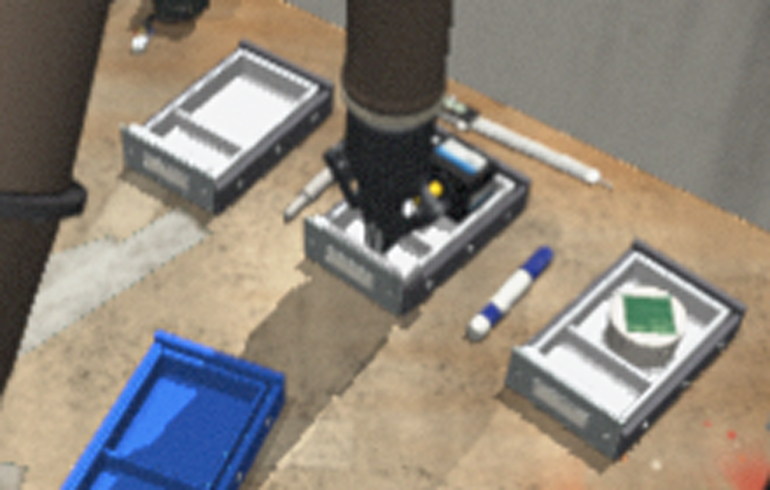

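The fingertip is in the well, touching nothing. Draw out.

```bash
python3 -m jog '[{"fingers":0,"delta_pos":[-0.004,0,0],"yaw":0},{"fingers":0,"delta_pos":[-0.009,0,0],"yaw":0},{"fingers":0,"delta_pos":[-0.014,0,0],"yaw":0},{"fingers":0,"delta_pos":[-0.019,0,0],"yaw":0},{"fingers":0,"delta_pos":[-0.025,0,0],"yaw":0},{"fingers":0,"delta_pos":[-0.031,0,0],"yaw":0},{"fingers":0,"delta_pos":[-0.037,0,0],"yaw":0},{"fingers":0,"delta_pos":[-0.043,0,0],"yaw":0},{"fingers":0,"delta_pos":[-0.048,0,0],"yaw":0},{"fingers":0,"delta_pos":[-0.052,0,0],"yaw":0}]'
python3 -m jog '[{"fingers":0,"delta_pos":[-0.005,0,0],"yaw":0},{"fingers":0,"delta_pos":[-0.010,0,0],"yaw":0},{"fingers":0,"delta_pos":[-0.016,0,0],"yaw":0},{"fingers":0,"delta_pos":[-0.022,0,0],"yaw":0},{"fingers":0,"delta_pos":[-0.028,0,0],"yaw":0},{"fingers":0,"delta_pos":[-0.034,0,0],"yaw":0},{"fingers":0,"delta_pos":[-0.040,0,0],"yaw":0},{"fingers":0,"delta_pos":[-0.045,0,0],"yaw":0},{"fingers":0,"delta_pos":[-0.049,0,0],"yaw":0},{"fingers":0,"delta_pos":[-0.052,0,0],"yaw":0}]'
```

```text
t: 11.55
tool_pos: [570.8, 49.0, 32.3]
tool_rot: [-0.707, 0.025, -0.025, 0.707]
ft_force: [2.9, 1.5, 0.5]
grip_width: 0.2
t: 12.8
tool_pos: [519.0, 52.5, 32.3]
tool_rot: [0.707, -0.025, 0.025, -0.707]
ft_force: [3.0, 1.8, 0.4]
grip_width: -0.5
```

Being drawn (3 N, as expected). About 8 mm left, so fine steps now.

```bash
python3 -m jog '[{"fingers":0,"delta_pos":[-0.001,0,0],"yaw":0},{"fingers":0,"delta_pos":[-0.002,0,0],"yaw":0},{"fingers":0,"delta_pos":[-0.003,0,0],"yaw":0},{"fingers":0,"delta_pos":[-0.004,0,0],"yaw":0},{"fingers":0,"delta_pos":[-0.005,0,0],"yaw":0},{"fingers":0,"delta_pos":[-0.006,0,0],"yaw":0},{"fingers":0,"delta_pos":[-0.007,0,0],"yaw":0},{"fingers":0,"delta_pos":[-0.0075,0,0],"yaw":0},{"fingers":0,"delta_pos":[-0.008,0,0],"yaw":0},{"fingers":0,"delta_pos":[-0.008,0,0],"yaw":0}]'
```

```text
t: 14.05
tool_pos: [511.2, 53.1, 32.3]
tool_rot: [0.707, -0.025, 0.025, -0.707]
ft_force: [2.8, 1.5, -0.1]
grip_width: 0.2
```

```bash
python3 -m jog '[{"fingers":0,"delta_pos":[-0.0005,0,0],"yaw":0},{"fingers":0,"delta_pos":[-0.001,0,0],"yaw":0},{"fingers":0,"delta_pos":[-0.0015,0,0],"yaw":0},{"fingers":0,"delta_pos":[-0.002,0,0],"yaw":0},{"fingers":0,"delta_pos":[-0.0025,0,0],"yaw":0},{"fingers":0,"delta_pos":[-0.003,0,0],"yaw":0},{"fingers":0,"delta_pos":[-0.0035,0,0],"yaw":0},{"fingers":0,"delta_pos":[-0.004,0,0],"yaw":0},{"fingers":0,"delta_pos":[-0.0045,0,0],"yaw":0},{"fingers":0,"delta_pos":[-0.005,0,0],"yaw":0}]'
```

```text
t: 15.3
tool_pos: [510.8, 53.2, 32.8]
tool_rot: [-0.706, 0.023, -0.028, 0.707]
ft_force: [17.6, -0.2, -14.4]
grip_width: 0.1
```

At the stop: 17.6 N with no movement. Unload, lift clear and check.

```bash
python3 -m jog '[{"fingers":0,"delta_pos":[0.006,0,0],"yaw":0},{"fingers":0,"delta_pos":[0.018,0,0],"yaw":0},{"fingers":0,"delta_pos":[0.018,0,0],"yaw":0},{"fingers":0,"delta_pos":[0.018,-0.03,0],"yaw":0},{"fingers":0,"delta_pos":[0.018,-0.08,0],"yaw":0},{"fingers":0,"delta_pos":[0.018,-0.13,0],"yaw":0},{"fingers":0,"delta_pos":[-0.04,-0.15,0],"yaw":0},{"fingers":0,"delta_pos":[-0.09,-0.16,0],"yaw":0},{"fingers":0,"delta_pos":[-0.09,-0.16,0],"yaw":0},{"fingers":0,"delta_pos":[-0.09,-0.16,0],"yaw":0}]'
python3 - <<'E'
from h import *
import json
snap('scene','s4.png'); snap('top','t4.png')
a=cv2.imread('pics/s4.png')[120:260,200:420]; b=cv2.imread('pics/t4.png')[90:230,155:375]
cv2.imwrite('pics/f4.png',np.vstack([cv2.resize(x,None,fx=2.14,fy=2.14,interpolation=cv2.INTER_CUBIC) for x in (a,b)]))
E
```

```text
t: 16.55
tool_pos: [416.7, 59.9, 192.5]
tool_rot: [-0.707, 0.025, -0.025, 0.707]
ft_force: [0.9, 0.0, 0.2]
grip_width: -0.1
```

View pics/f4.png

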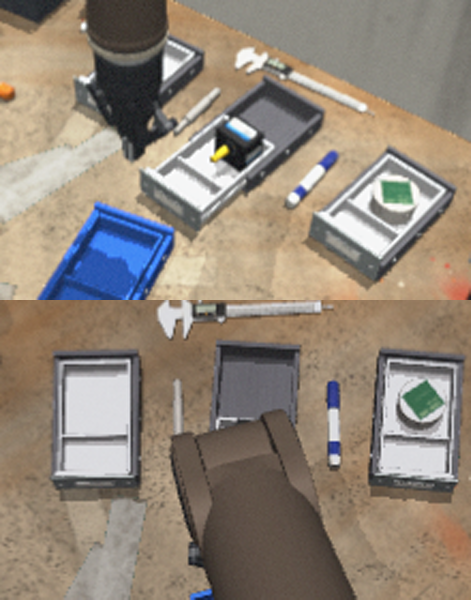

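The gear tray is out with the gearhead in it. E and the tin tray are shut, the bystanders are where they were, and the robot is clear at about 190 mm height. The expected TCP x at full draw was about 511.5, and I measured 510.8.

```bash
python3 -c "
from cell import job; print(job.job_done())"
```

```text
the job is handed in; nothing more can be done
None
```

The empty tray is fully home, and the tray with the black gearhead is drawn out to its stop. I handed the job in at about 17 s of the 48 s allowed; it reports no verdict.

- **Empty tray:** I pushed it with shut fingers on its face plate. At the end stop the arm stopped moving at x = 568.4 mm while the force doubled to about 13 N.
- **Gearhead tray:** I hooked a shut fingertip behind the front lip and drew it out at about 3 N. At the stop it held at x = 510.8 mm under 17.6 N, which puts it about 100 mm out. I then eased off the lip and lifted clear.
- **Last pictures:** The empty tray and the tin tray look shut, and the gearhead is still in its compartment. The marker, steel shaft and other trays look unmoved. The spare gearhead, deburring tool and note pad were outside the last crops; I worked well away from them. In the last top view the arm hid the front of the gearhead tray, so its full draw rests on the scene view, the force and the position.

No check failed or disagreed.

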